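# Balance the centrifuge rotor

### The job

The rotor on the bench is loaded out of balance: there are two wide-cap, two slim-tube and two four-tube carriers, and none stands across from its twin. Rearrange the carriers (the empty black mat is a free spot you may use on the way) until all six sit fully down in the rotor's cups and each is directly opposite its twin across the hub. Keep the carriers upright all the time and leave the two amber bottles where they are.

Things in the scene. Friction and masses are not known exactly. Their poses are not given: they have to be found in the camera images.
- rotor: Grey six-place centrifuge rotor, fixed. Origin: on its axis at bench height, z up. Six cups (outside 52, bore 38 mm, rim 65 mm high) centred 66 mm from the axis at 0, 60, ... 300 degrees from its x axis. A seated carrier's collar rests on the rim: carrier origin 21 mm above the bench, 3 mm side play. Black nut, 26 mm wide, on the axis up to 70 mm high; pan under the cups 192 mm wide.
- wide_1: Wide-cap carrier, twin of wide_2; starts seated in a rotor cup. Origin: centre of its underside, z up. Grey round foot 31 mm wide, tapering over the lowest 8 mm to a flat 22 mm underside it can stand on; flat round collar 48 mm wide at z 44 to 48 mm. Above it: one broad white ribbed screw cap, 36 mm wide, z 48 to 78 mm (grip here). 90 g.
- slim_1: Slim-tube carrier, twin of slim_2; starts seated in a rotor cup. Origin: centre of its underside, z up. Grey round foot 31 mm wide, tapering over the lowest 8 mm to a flat 22 mm underside it can stand on; flat round collar 48 mm wide at z 44 to 48 mm. Above it: one slim upright tube with white cap, 18 mm wide, z 48 to 100 mm (grip here). 60 g.
- slim_2: Slim-tube carrier, twin of slim_1; starts seated in a rotor cup. Origin: centre of its underside, z up. Grey round foot 31 mm wide, tapering over the lowest 8 mm to a flat 22 mm underside it can stand on; flat round collar 48 mm wide at z 44 to 48 mm. Above it: one slim upright tube with white cap, 18 mm wide, z 48 to 100 mm (grip here). 60 g.
- four_1: Four-tube carrier, twin of four_2; starts seated in a rotor cup. Origin: centre of its underside, z up. Grey round foot 31 mm wide, tapering over the lowest 8 mm to a flat 22 mm underside it can stand on; flat round collar 48 mm wide at z 44 to 48 mm. Above it: four small white lids up to z 53 mm round an aluminium lifting post, 14 mm wide, z 48 to 92 mm (grip it above z 56). 75 g.
- four_2: Four-tube carrier, twin of four_1; starts seated in a rotor cup. Origin: centre of its underside, z up. Grey round foot 31 mm wide, tapering over the lowest 8 mm to a flat 22 mm underside it can stand on; flat round collar 48 mm wide at z 44 to 48 mm. Above it: four small white lids up to z 53 mm round an aluminium lifting post, 14 mm wide, z 48 to 92 mm (grip it above z 56). 75 g.
- wide_2: Wide-cap carrier, twin of wide_1; starts seated in a rotor cup. Origin: centre of its underside, z up. Grey round foot 31 mm wide, tapering over the lowest 8 mm to a flat 22 mm underside it can stand on; flat round collar 48 mm wide at z 44 to 48 mm. Above it: one broad white ribbed screw cap, 36 mm wide, z 48 to 78 mm (grip here). 90 g.
- mat: A square black rubber bench mat, 130 x 130 mm, fixed, its top 3 mm above the bench and empty at the start: a free spot to set a carrier down for a while. Origin: centre of its underside; x and y along its sides. On the way between mat and rotor stay on the robot side of the retort stand: its clamp jaws reach forward 0.30 m above the bench.
- bottle_tall: An amber glass-stoppered reagent bottle, 52 mm in diameter, 99 mm tall, loose; not part of the job. Origin: centre of its underside.
- bottle_small: A smaller amber reagent bottle with a black stopper, 42 mm in diameter, 84 mm tall, loose; not part of the job. Origin: centre of its underside.
Things that resemble listed ones, but are neither listed nor needed, are in the scene too. What is shaped like the wide_2 but turquoise or yellow is not meant.

How it is judged (in metres and radians):
At the end, for the whole second after the job is handed in: All six carriers released, at rest, upright (0.1 rad) and seated in the rotor's cups (origin 18 to 25 mm above the bench, 56 to 76 mm from the rotor's axis), each opposite its twin (twins' centres at least 123 mm apart). Any such arrangement will do (z of wide_1 in the frame of rotor between 0.018 and 0.025 m and horizontal distance between wide_1 and rotor between 0.056 and 0.076 m and angle between each of wide_1, slim_1, slim_2, four_1, four_2, wide_2's own z axis and vertical below 0.1 rad and linear speed of each of wide_1, slim_1, slim_2, four_1, four_2, wide_2 below 0.02 m/s and z of slim_1 in the frame of rotor between 0.018 and 0.025 m and horizontal distance between slim_1 and rotor between 0.056 and 0.076 m and z of slim_2 in the frame of rotor between 0.018 and 0.025 m and horizontal distance between slim_2 and rotor between 0.056 and 0.076 m and z of four_1 in the frame of rotor between 0.018 and 0.025 m and horizontal distance between four_1 and rotor between 0.056 and 0.076 m and z of four_2 in the frame of rotor between 0.018 and 0.025 m and horizontal distance between four_2 and rotor between 0.056 and 0.076 m and z of wide_2 in the frame of rotor between 0.018 and 0.025 m and horizontal distance between wide_2 and rotor between 0.056 and 0.076 m and horizontal distance between wide_1 and wide_2 above 0.123 m and horizontal distance between slim_1 and slim_2 above 0.123 m and horizontal distance between four_1 and four_2 above 0.123 m); the robot touches nothing.
It fails at once if a carrier is tipped more than 35 degrees (angle between any of wide_1, slim_1, slim_2, four_1, four_2, wide_2's own z axis and vertical above 0.61 rad).
It fails at once if one of the two amber bottles is pushed more than 30 mm or knocked over (distance of any of bottle_tall, bottle_small from where it was at the start of the episode above 0.03 m or angle between any of bottle_tall, bottle_small's own z axis and vertical above 0.5 rad).
It also fails if it takes over 93 s, if anything falls off the work surface, if the arm or the gripper's body presses on something with over 40 N, if the wrist force passes 120 N, or if a joint passes its speed limit or range.

### The arm

A 7-joint arm with a two-finger parallel gripper is mounted at the origin on a cart in front of the work surface, level with it; the furniture and walls round the work are solid. World frame = base frame: x ahead of the robot, y to its left, z up, the work surface at z = 0. Lengths are in mm, angles in degrees, forces in N, time in s.
With the tool pointing down it reaches from about 425 to 925 mm from the base axis. Payload 6.8 kg.
Tool frame: the origin (TCP) lies midway between the tips of the shut fingers; the grasp point (between the pads) lies 19 mm behind it (grasp_offset is the z of the grasp point in the tool frame, in mm); z points along the fingers, y is the line along which they close (so a half turn about z gives the same grasp; the last joint's range is limited). The gripper opens to 88 mm and grips with 3 to 60 N. Pads are 20 mm wide; open, the fingers measure 115 mm over their backs; the gripper's body (75 mm by 178 mm) begins 61 mm behind the grasp point.
Start: joints at [-75.464, 27.33, 1.283, 89.118, -0.659, 63.558, -4.761], TCP at [238.919, 631.32, 222.664] pointing down, gripper open.
Joint ranges: [-169.35, 169.35], [-19.33, 120.38], [-80.79, 83.38], [13.8, 139.57], [-78.32, 258.32], [9.67, 109.79], [-169.56, 169.56]. Speed limits (degrees/s): [136.94, 136.94, 180, 180, 180, 180, 180].

### API

Orientations are given as a 3x3 rotation matrix whose columns are the frame's x, y, z axes.
In Python, from workcell import * gives the robot as it stands.
- The arm moves only by the tool arm_command, never from a script. Its argument "series" is text: rows parted by semicolons, each of 7 numbers parted by spaces: the shift along the world's x, y, z in parts of the range, where 1.0 means 0.6 m, then the turn, a rotation vector about the world's x, y, z in parts of the range, where 1.0 means 90 degrees, then the closure, from -1 (fully open) to 1 (shut). In form: dx dy dz wx wy wz grip; .... A call has 1 to 10 rows; each row is the pose to reach, as a shift and turn from the pose commanded when the call began; what a row does not reach only later rows make up. A row lasts 1/12 s, in which the tool goes at most 41.7 mm and 7.16 degrees, less where a joint would pass 70% of its speed; a pose out of reach is approached as far as the arm can. A call with a gripper value outside its range is refused whole. The fingers move at their own pace and stop on an object; "grip_force" is the grip in N (left out, the last holds). Time passes only in rows, so rows that repeat a pose let the fingers close. It gives the time, the measured TCP pose, the force, the opening and the grip force at its end, in the units of the state.
- get_obs(): the state, without advancing time (a new reading comes with each control period).
- camera(name): name is "scene" or "top" or "wrist"; returns a dict with "frame" (400x640x3 uint8, red, green, blue), "fov_y" (degrees; the focal length in pixels is half the picture's height over the tangent of half this angle, whatever the lens; pixels are square), "cx", "cy" (the principal point, pixels), "origin" and "rotation" of the camera in the world; the wrist camera has in their place "T_tool_cam" (4x4, takes a point from camera to tool coordinates, whose origin is the TCP and whose axes are the flange's). Camera axes: x right, y down, z forward; pixel columns grow to the right and rows downward; lengths in mm; the calibration is good to about 2 mm. A picture is of the moment at which its call begins: read the wrist's pose just before it. There is no depth.
- finish_job(): hands the job in; it is judged then, once.
The state is a dict: "time": time; "q": joint angles; "qvel": joint speeds; "joint_torque": joint torques, N m; "ee_pos": TCP position; "eef_rot": TCP orientation; "force": force on the tool from outside, world axes, zero at the start; "wrist_torque": the same for the moment, N m; "gripper_width": finger opening in mm; "gripper_force": force on a finger pad.
Only numpy, scipy, OpenCV 4.12 (cv2) and the standard library are available. Lean on these libraries where they do the work, as an engineer would, in place of code of your own. Each camera call takes 0.05 s, during which the arm holds its last target. There are 200 camera calls.

## Working session

There is one attempt and no reset: what is moved stays moved. The work goes in short steps, Python scripts to look and compute and a tool call to move; the robot and the scene stay as the last step left them, time stands still between calls to the robot, and variables do not carry over. Pictures are saved under pics/ and viewed, at most 14 in all, crops included, and the job is handed in when it is done.

Besides the shell and the picture viewer there is one more tool, called by a JSON object that holds its "op" and its "data", one argument or row to a line. arm_command: Moves the arm, as the interface text tells. Its arguments: {"type":"object","properties":{"series":{"type":"string"},"grip_force":{"type":"number"}},"required":["series"]}

```bash
mkdir -p pics; cat > h.py <<'E'
from workcell import *
import numpy as np, cv2
def ray(c,u,v,z):
    f=c["frame"].shape[0]/2/np.tan(np.radians(c["fov_y"])/2)
    d=np.array(c["rotation"])@np.array([(u-c["cx"])/f,(v-c["cy"])/f,1.]); o=np.array(c["origin"])
    return o+d*(z-o[2])/d[2]
def proj(c,p):
    f=c["frame"].shape[0]/2/np.tan(np.radians(c["fov_y"])/2)
    q=np.array(c["rotation"]).T@(np.array(p,float)-np.array(c["origin"]))
    return c["cx"]+f*q[0]/q[2], c["cy"]+f*q[1]/q[2]
def wristcam():
    o=get_obs(); c=camera("wrist"); T=np.array(c["T_tool_cam"]); R=np.array(o["eef_rot"])
    c["rotation"]=R@T[:3,:3]; c["origin"]=np.array(o["ee_pos"])+R@T[:3,3]; return c
def save(n,f): cv2.imwrite("pics/"+n+".png",cv2.cvtColor(f,cv2.COLOR_RGB2BGR))
E
python3 - <<'E'
from h import *
for n in("scene","top"):
    c=camera(n); save(n,c["frame"]); print(n,c["fov_y"],c["cx"],c["cy"],c["origin"],np.round(c["rotation"],3).tolist())
c=wristcam(); save("wrist",c["frame"]); print(c["origin"],c["rotation"])
o=get_obs(); print(o)
E
```

```text
scene 56.53654504346936 311.46925186804464 196.8587819891689 [ -78.67425482 -788.57756652  671.53469323] [[0.674, -0.421, 0.608], [-0.739, -0.395, 0.546], [0.01, -0.817, -0.577]]
top 53.218937464069974 315.88794824800436 197.74997223468202 [ 446.8483901  -179.61196908 1101.31260947] [[-0.025, -0.996, 0.091], [-1.0, 0.024, -0.017], [0.015, -0.091, -0.996]]
[172.37720779 656.56020433 383.86592758] [[ 0.3548713   0.90346379  0.24045695]
 [ 0.93491357 -0.34245774 -0.09305545]
 [-0.00172589  0.25782917 -0.96618898]]
{'time': 0.15, 'q': array([-75.4636392 ,  27.36732296,   1.28178283,  89.16308285,
        -0.65975364,  63.55760552,  -4.76168681]), 'qvel': array([-0.04023405, -0.06778467,  0.03234695, -0.28997901,  0.07514069,
       -0.18081588, -0.03684076]), 'joint_torque': array([ 2.68715106e-03, -5.83288980e+01,  1.53668772e+00, -2.72871262e+01,
       -5.42112126e-02,  1.44799595e-02,  9.50175013e-05]), 'ee_pos': array([238.78174411, 630.87079257, 221.89370558]), 'eef_rot': array([[-9.35252430e-01,  3.53981253e-01, -4.06155261e-04],
       [ 3.53981472e-01,  9.35251464e-01, -1.34780903e-03],
       [-9.72418278e-05, -1.40431311e-03, -9.99999009e-01]]), 'force': array([0.84588021, 0.25864593, 0.4597741 ]), 'wrist_torque': array([-0.05535851,  0.00179871, -0.02682334]), 'gripper_force': 0.0, 'gripper_width': 87.58663576408004}
```

View pics/scene.png

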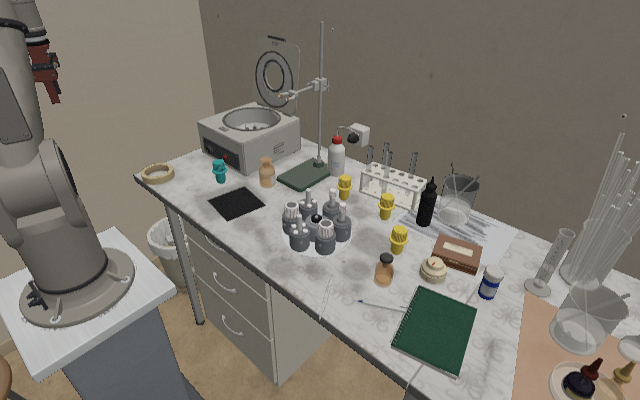

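View pics/top.png

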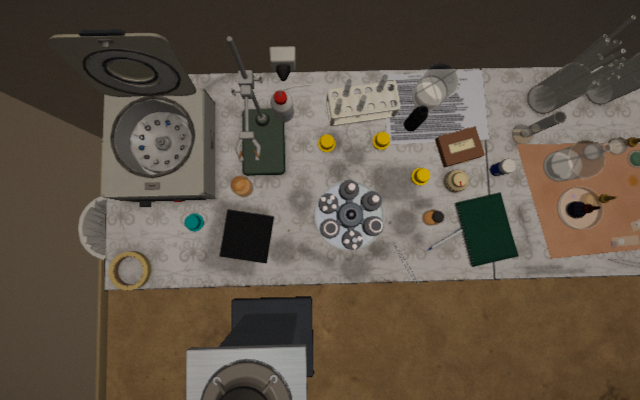

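The rotor is at top (350,213) and scene (316,222), the mat at top (247,237). The amber bottles are at top (433,217) and (241,186). I'll enlarge the rotor and locate its parts.

```bash
python3 - <<'E'
from h import *
c=camera("top");s=camera("scene")
a=cv2.resize(c["frame"][170:256,300:400],None,fx=4,fy=4,interpolation=cv2.INTER_CUBIC)
b=cv2.resize(s["frame"][180:266,270:370],None,fx=4,fy=4,interpolation=cv2.INTER_CUBIC)
save("crop1",np.hstack([a,b]))
print("nut",ray(c,350,214,70)); print("pan ends",ray(c,314,214,10),ray(c,383,214,10))
g=cv2.cvtColor(c["frame"],cv2.COLOR_RGB2GRAY)
m=(g<40).astype(np.uint8); m[:, :215]=0; m[:,280:]=0; m[:205]=0; m[266:]=0
k=max(cv2.findContours(m,0,2)[0],key=cv2.contourArea); r=cv2.minAreaRect(k);print(r,[ray(c,*p,3).round(0) for p in cv2.boxPoints(r)],ray(c,*r[0],3))
for n,p in dict(b1=(433,217),b2=(241,186)).items(): print(n,ray(c,*p,90))
E
```

```text
nut [ 496.57709511 -284.8131996    70.        ]
pan ends [ 501.90807754 -192.36713435   10.        ] [ 497.22966739 -381.52322481   10.        ]
((246.34393310546875, 236.0144500732422), (46.909645080566406, 47.2137565612793), 8.746162414550781) [array([395.,  67.,   3.]), array([522.,  47.,   3.]), array([499., -80.,   3.]), array([373., -59.,   3.])] [446.68511602  -6.17186435   3.        ]
b1 [ 482.7520474  -493.91919494   90.        ]
b2 [573.69700592  -7.57684939  90.        ]
```

View pics/crop1.png

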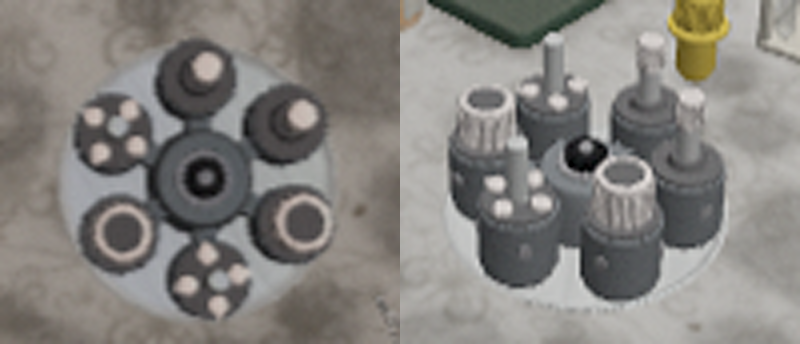

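Going clockwise in the top crop: P1 slim (198,80), P2 slim (285,125), P3 wide (293,222), P4 four (207,278), P5 wide (118,232), P6 four (113,132). All are white or grey. The yellow and turquoise ones stand off the rotor and are decoys.

Plan: P4 four goes to the mat, P2 slim to P4, P3 wide to P2, then the four from the mat to P3. That leaves slim in 1/4, wide in 2/5 and four in 3/6.

I'll move towards the rotor for a closer look.

Units first: shifts go in shares of 0.6 m and turns go in shares of 90 degrees. So -400 mm / 600 = -0.6667, -363 mm / 600 = -0.605.

{"op": "arm_command", "data": {
  "series": "0.025 -0.0683 0 0 0 0 -1; 0.05 -0.1367 0 0 0 0 -1; 0.075 -0.205 0 0 0 0 -1; 0.1 -0.2717 0.0083 0 0 0 -1; 0.12 -0.3383 0.0167 0 0 0 -1; 0.14 -0.405 0.025 0 0 0 -1; 0.16 -0.4717 0.0333 0 0 0 -1; 0.18 -0.5383 0.0417 0 0 0 -1; 0.2 -0.605 0.0467 0 0 0 -1; 0.225 -0.6667 0.0467 0 0 0 -1",
  "grip_force": 20
}}

```text
time: 1.08
ee_pos: [371.4, 236.2, 251.3]
eef_rot: [[-0.935, 0.354, 0.001], [0.354, 0.935, 0.001], [-0.0, 0.001, -1.0]]
force: [1.6, 0.1, -0.2]
gripper_width: 87.5
gripper_force: 0.0
```

In the tool's units: -398 mm / 600 = -0.6633, -358 mm / 600 = -0.5967.

{"op": "arm_command", "data": {
  "series": "0.025 -0.065 0 0 0 0 -1; 0.05 -0.13 0 0 0 0 -1; 0.0667 -0.1967 0 0 0 0 -1; 0.075 -0.2633 0 0 0 0 -1; 0.0833 -0.33 0 0 0 0 -1; 0.0917 -0.3967 0 0 0 0 -1; 0.1 -0.4633 0 0 0 0 -1; 0.1083 -0.53 0 0 0 0 -1; 0.1167 -0.5967 0 0 0 0 -1; 0.1217 -0.6633 0 0 0 0 -1"
}}

```text
time: 1.92
ee_pos: [444.4, -161.8, 251.0]
eef_rot: [[-0.935, 0.354, 0.001], [0.354, 0.935, 0.0], [-0.001, 0.001, -1.0]]
force: [0.3, -0.0, -0.0]
gripper_width: 87.8
gripper_force: 0.0
```

```bash
python3 - <<'E'
from h import *
c=camera("top")
A=np.array([[496.6,-284.8]])
for n,(u,v),z in [("S1",(208,66),121),("S2",(301,113),121),("W3",(303,222),99),("F4",(220,278),113),("W5",(122,232),99),("F6",(119,127),113)]:
    p=ray(c,300+u/4-.4,170+v/4-.4,z)[:2]; d=p-A[0]; print(n,p.round(1),np.hypot(*d).round(1),np.degrees(np.arctan2(d[1],d[0])).round(1))
print(ray(c,250,153,300),ray(c,247,132,300))
w=wristcam();save("w2",w["frame"]);o=get_obs();print(o["ee_pos"],o["q"],w["origin"],proj(w,(496,-285,70)),o["time"])
E
```

```text
S1 [ 563.1 -285.9] 66.5 -0.9
S2 [ 532.5 -342.4] 67.9 -58.1
W3 [ 465.7 -344.7] 67.4 -117.3
F4 [ 432.3 -289.7] 64.5 -175.6
W5 [ 462.3 -230.8] 63.9 122.4
F6 [ 527.2 -230.1] 62.7 60.8
[614.43556473 -62.09816579 300.        ] [658.06537489 -56.44622325 300.        ]
[ 443.72938713 -166.4430085   251.14909067] [-21.22983356   6.28515176  37.50470032 115.73420956  -4.30092788
  59.2318113   87.03452904] [ 377.24821475 -143.1929272   413.34727446] (np.float64(234.69597037683175), np.float64(264.33097308294754)) 2.0167
```

View pics/w2.png

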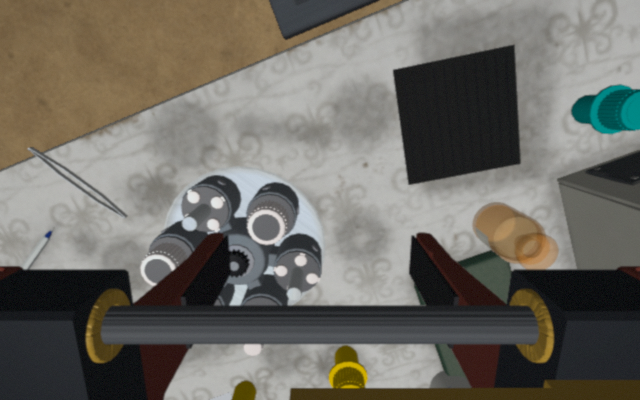

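```bash
cat > ov.py <<'E'
from h import *
C=np.array([497.0,-286.3]); PH=1.5
def cup(i): # i=1..6, P1 at 0 deg, clockwise
    a=np.radians(PH-60*(i-1)); return C+66*np.array([np.cos(a),np.sin(a)])
if __name__=="__main__":
    out=[]
    for c,x0,y0,w,h,f in [(camera("scene"),275,180,90,80,4),(wristcam(),130,160,200,150,2),(camera("top"),308,175,84,80,4)]:
        im=cv2.resize(c["frame"][y0:y0+h,x0:x0+w],None,fx=f,fy=f,interpolation=cv2.INTER_CUBIC)
        for i,z in enumerate([70,121,121,99,113,99,113]):
            p=C if i==0 else cup(i); u,v=proj(c,(*p,z)); cv2.circle(im,(int((u+.5-x0)*f),int((v+.5-y0)*f)),2,(255,0,0),-1)
        out.append(im)
    H=max(i.shape[0] for i in out); im=np.hstack([cv2.copyMakeBorder(i,0,H-i.shape[0],0,0,0) for i in out]); save("ov",im[:,:]); print(im.shape)
    for i in range(1,7): print(i,cup(i).round(1))
    save("ov",cv2.resize(im,(800,int(im.shape[0]*800/im.shape[1]))))
E
python3 ov.py
```

```text
(320, 1096, 3)
1 [ 563.  -284.6]
2 [ 531.5 -342.6]
3 [ 465.5 -344.3]
4 [ 431. -288.]
5 [ 462.5 -230. ]
6 [ 528.5 -228.3]
```

View pics/ov.png

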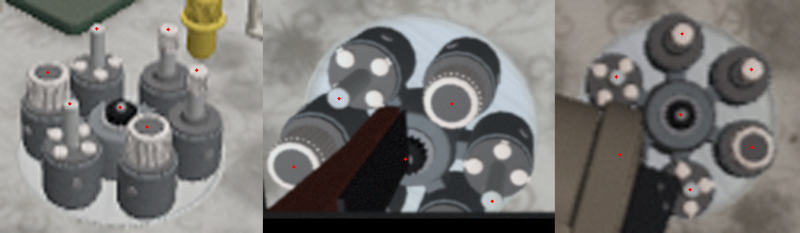

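The overlay puts the model points on the nut, caps and posts in all three views. I'll keep the finger axis along x for every grasp. The first target is the four at P4 (431,-288).

In the tool's units: -121.5 mm / 600 = -0.2025, -117 mm / 600 = -0.195, -1.183 rad / 1.5708 = -0.7531.

{"op": "arm_command", "data": {
  "series": "-0.0017 -0.0217 -0.0083 0 0 -0.0758 0; -0.005 -0.0433 -0.0167 0 0 -0.1515 0; -0.0067 -0.065 -0.025 0 0 -0.2273 0; -0.0083 -0.0867 -0.0333 0 0 -0.303 0; -0.01 -0.1083 -0.0417 0 0 -0.3788 0; -0.0133 -0.13 -0.05 0 0 -0.4545 0; -0.015 -0.1517 -0.0583 0 0 -0.5303 0; -0.0183 -0.1733 -0.0667 0 0 -0.6061 0; -0.02 -0.195 -0.075 0 0 -0.6818 0; -0.0217 -0.2025 -0.085 0 0 -0.7531 0"
}}

```text
time: 3.0
ee_pos: [431.9, -281.2, 199.4]
eef_rot: [[-0.022, 1.0, 0.001], [1.0, 0.022, 0.0], [0.0, 0.001, -1.0]]
force: [-0.6, -0.6, 0.1]
gripper_width: 43.9
gripper_force: 0.0
```

```bash
python3 -c "
from h import *
wristcam();o=get_obs();print(o['ee_pos'],o['q'],o['eef_rot'].round(3).tolist(),o['gripper_width'])"
```

```text
[ 431.17064577 -280.82219363  198.25745579] [-14.72155171  18.59794382  50.39049342 114.6922225  -17.52942343
  54.57620371  45.42938047] [[-0.015, 1.0, -0.001], [1.0, 0.015, 0.001], [0.001, -0.001, -1.0]] 43.69183454831921
```

In the tool's units: -118 mm / 600 = -0.1967, -112 mm / 600 = -0.1867.

{"op": "arm_command", "data": {
  "series": "0 -0.0067 -0.0333 0 0 0 0; 0 -0.0117 -0.075 0 0 0 0; 0 -0.0117 -0.1167 0 0 0 0; 0 -0.0117 -0.1583 0 0 0 0; 0 -0.0117 -0.1867 0 0 0 0; 0 -0.0117 -0.1967 0 0 0 0; 0 -0.0117 -0.1967 0 0 0 0; 0 -0.0117 -0.1967 0 0 0 0.5; 0 -0.0117 -0.1967 0 0 0 1; 0 -0.0117 -0.1967 0 0 0 1",
  "grip_force": 20
}}

```text
time: 3.88
ee_pos: [432.3, -288.5, 82.7]
eef_rot: [[-0.027, 1.0, 0.002], [1.0, 0.027, -0.001], [-0.001, 0.002, -1.0]]
force: [0.6, -0.6, 0.2]
gripper_width: 27.5
gripper_force: 0.0
```

```bash
cat > st.py <<'E'
from h import *
wristcam();o=get_obs();print(o['time'],o['ee_pos'].round(1),'q',o['q'].round(0),'R',o['eef_rot'].round(3).tolist(),o['gripper_width'].round(1),round(o['gripper_force'],1),'F',o['force'].round(1))
E
python3 st.py
```

```text
Traceback (most recent call last):
  File "st.py", line 2, in <module>
    wristcam();o=get_obs();print(o['time'],o['ee_pos'].round(1),'q',o['q'].round(0),'R',o['eef_rot'].round(3).tolist(),o['gripper_width'].round(1),round(o['gripper_force'],1),'F',o['force'].round(1))
                                                                                                                       ^^^^^^^^^^^^^^^^^^^^^^^^
AttributeError: 'float' object has no attribute 'round'
```

Close the fingers fully, then lift.

{"op": "arm_command", "data": {
  "series": "0 0 0 0 0 0 1; 0 0 0 0 0 0 1; 0 0 0 0 0 0 1; 0 0 0 0 0 0 1; 0 0 0 0 0 0 1; 0 0 0 0 0 0 1"
}}

```text
time: 4.43
ee_pos: [431.8, -288.5, 82.1]
eef_rot: [[-0.026, 1.0, 0.001], [1.0, 0.026, 0.0], [0.0, 0.001, -1.0]]
force: [-0.2, 0.7, 6.8]
gripper_width: 13.2
gripper_force: 20.0
```

In the tool's units: 120 mm / 600 = 0.2, 115 mm / 600 = 0.1917.

{"op": "arm_command", "data": {
  "series": "0 0 0.0133 0 0 0 1; 0 0 0.0267 0 0 0 1; 0 0 0.0433 0 0 0 1; 0 0 0.0667 0 0 0 1; 0 0 0.1 0 0 0 1; 0 0 0.1333 0 0 0 1; 0 0 0.1667 0 0 0 1; 0 0 0.1917 0 0 0 1; 0 0 0.2 0 0 0 1; 0 0 0.2 0 0 0 1"
}}

```text
time: 5.27
ee_pos: [432.0, -288.8, 203.1]
eef_rot: [[-0.026, 1.0, 0.003], [1.0, 0.026, -0.001], [-0.001, 0.003, -1.0]]
force: [-0.0, -0.0, -1.2]
gripper_width: 13.4
gripper_force: 20.0
```

```bash
sed -i "s/o\['gripper_width'\].round(1)/round(o['gripper_width'],1)/" st.py; python3 st.py
```

```text
5.3167 [ 431.5 -288.3  202. ] q [-14.  19.  51. 114. -18.  55.  47.] R [[-0.026, 1.0, 0.001], [1.0, 0.026, 0.0], [0.0, 0.001, -1.0]] 13.1 20.0 F [-0.5 -0.6 -1.2]
```

Holding it (width 13.2, weight -1.2 N). Next, over to the mat at (450,-40).

In the tool's units: 248 mm / 600 = 0.4133, 230 mm / 600 = 0.3833.

{"op": "arm_command", "data": {
  "series": "0.0033 0.025 0 0 0 0 1; 0.0067 0.0667 0 0 0 0 1; 0.0133 0.1167 0 0 0 0 1; 0.0183 0.175 0 0 0 0 1; 0.0233 0.2333 0 0 0 0 1; 0.0267 0.2917 0 0 0 0 1; 0.03 0.3417 -0.0333 0 0 0 1; 0.0317 0.3833 -0.0667 0 0 0 1; 0.0317 0.405 -0.1167 0 0 0 1; 0.0317 0.4133 -0.15 0 0 0 1"
}}

```text
time: 6.15
ee_pos: [448.8, -37.5, 108.8]
eef_rot: [[-0.03, 1.0, -0.003], [1.0, 0.03, 0.0], [0.0, -0.003, -1.0]]
force: [-1.1, 0.5, -0.3]
gripper_width: 13.6
gripper_force: 20.0
```

```bash
python3 st.py
```

```text
6.2 [446.7 -37.6 106.4] q [-39.  20.  43. 127. -21.  41.  21.] R [[-0.031, 1.0, -0.008], [1.0, 0.031, -0.001], [-0.001, -0.008, -1.0]] 14.0 20.0 F [-2.1  1.2 -2.7]
```

In the tool's units: -35 mm / 600 = -0.0583, -33 mm / 600 = -0.055.

{"op": "arm_command", "data": {
  "series": "0 0 -0.01 0 0 0 1; 0 0 -0.0233 0 0 0 1; 0 0 -0.0333 0 0 0 1; 0 0 -0.0433 0 0 0 1; 0 0 -0.05 0 0 0 1; 0 0 -0.055 0 0 0 1; 0 0 -0.0583 0 0 0 1; 0 0 -0.0583 0 0 0 1"
}}

```text
time: 6.87
ee_pos: [450.3, -40.5, 76.4]
eef_rot: [[-0.026, 1.0, -0.0], [1.0, 0.026, 0.0], [0.0, -0.0, -1.0]]
force: [1.0, 0.0, -0.2]
gripper_width: 13.9
gripper_force: 20.0
```

```bash
python3 st.py
```

```text
6.9167 [450.4 -40.5  76.6] q [-35.  23.  40. 128. -25.  36.  24.] R [[-0.026, 1.0, 0.0], [1.0, 0.026, 0.0], [0.0, 0.0, -1.0]] 13.3 20.0 F [ 0.4 -0.3 -1.3]
```

Settled. Lower the last 12 mm, watching the force.

In the tool's units: -12 mm / 600 = -0.02, -11 mm / 600 = -0.0183.

{"op": "arm_command", "data": {
  "series": "0 0 -0.005 0 0 0 1; 0 0 -0.01 0 0 0 1; 0 0 -0.0133 0 0 0 1; 0 0 -0.0167 0 0 0 1; 0 0 -0.0183 0 0 0 1; 0 0 -0.02 0 0 0 1; 0 0 -0.02 0 0 0 1; 0 0 -0.02 0 0 0 1"
}}

```text
time: 7.58
ee_pos: [450.3, -40.5, 64.5]
eef_rot: [[-0.026, 1.0, -0.0], [1.0, 0.026, 0.0], [0.0, -0.0, -1.0]]
force: [0.2, -0.8, -0.6]
gripper_width: 13.7
gripper_force: 20.0
```

```bash
python3 st.py
```

```text
7.6333 [450.4 -40.5  64.6] q [-34.  25.  38. 128. -27.  35.  26.] R [[-0.026, 1.0, 0.0], [1.0, 0.026, 0.0], [0.0, 0.0, -1.0]] 13.8 20.0 F [-0.3  0.3 -0.4]
```

In the tool's units: 10 mm / 600 = 0.0167, -1 mm / 600 = -0.0017.

{"op": "arm_command", "data": {
  "series": "0 0 -0.0017 0 0 0 1; 0 0 -0.0017 0 0 0 1; 0 0 -0.0017 0 0 0 0.6; 0 0 -0.0017 0 0 0 0.5; 0 0 -0.0017 0 0 0 0.3; 0 0 -0.0017 0 0 0 0.1; 0 0 -0.0017 0 0 0 0; 0 0 -0.0017 0 0 0 0; 0 0 -0.0017 0 0 0 0; 0 0 0.0167 0 0 0 0"
}}

```text
time: 8.47
ee_pos: [449.2, -40.4, 73.8]
eef_rot: [[-0.026, 1.0, -0.003], [1.0, 0.026, -0.001], [-0.0, -0.003, -1.0]]
force: [-0.4, -0.5, 0.3]
gripper_width: 43.7
gripper_force: 0.0
```

In the tool's units: -250 mm / 600 = -0.4167, -215 mm / 600 = -0.3583.

{"op": "arm_command", "data": {
  "series": "0 0 0.0333 0 0 0 0; 0 0 0.0833 0 0 0 0; 0 0 0.1333 0 0 0 0; 0 -0.0333 0.1667 0 0 0 0; 0 -0.0917 0.1667 0 0 0 0; 0.0133 -0.1583 0.1667 0 0 0 0; 0.0333 -0.225 0.1583 0 0 0 0; 0.0533 -0.2917 0.15 0 0 0 0; 0.075 -0.3583 0.15 0 0 0 0; 0.0967 -0.4167 0.15 0 0 0 0"
}}

```text
time: 9.3
ee_pos: [508.0, -292.9, 165.0]
eef_rot: [[-0.025, 1.0, -0.001], [1.0, 0.025, -0.0], [-0.0, -0.001, -1.0]]
force: [1.0, 0.4, 0.7]
gripper_width: 44.0
gripper_force: 0.0
```

```bash
python3 st.py; python3 - <<'E'
from h import *
c=camera("top");s=camera("scene")
a=cv2.resize(c["frame"][175:275,200:320],None,fx=3,fy=3); b=cv2.resize(s["frame"][150:250,190:310],None,fx=3,fy=3)
save("mat",np.hstack([a,b]))
E
```

```text
9.35 [ 509.2 -301.1  166.3] q [ -9.  29.  46. 107. -25.  55.  48.] R [[-0.019, 1.0, 0.003], [1.0, 0.019, -0.008], [-0.008, 0.002, -1.0]] 44.1 0.0 F [ 3.  -5.   2.2]
```

View pics/mat.png

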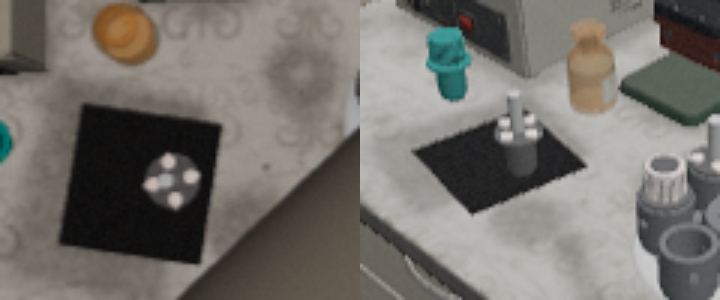

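The four-carrier stands upright on the mat, at right-hand (518,135). On to the slim at P2 (531.5,-342.6).

In the tool's units: -52 mm / 600 = -0.0867, -50 mm / 600 = -0.0833.

{"op": "arm_command", "data": {
  "series": "0.0083 -0.02 0 0 0 0 0; 0.02 -0.0467 0 0 0 0 0; 0.03 -0.07 0 0 0 0 0; 0.0383 -0.0833 0 0 0 0 0; 0.0383 -0.0867 0 0 0 0 0; 0.0383 -0.0867 0 0 0 0 0; 0.0383 -0.0867 0 0 0 0 0; 0.0383 -0.0867 0 0 0 0 0"
}}

```text
time: 10.12
ee_pos: [531.1, -341.2, 164.5]
eef_rot: [[-0.027, 1.0, -0.0], [1.0, 0.027, 0.001], [0.001, -0.0, -1.0]]
force: [0.1, 0.1, -0.7]
gripper_width: 43.8
gripper_force: 0.0
```

```bash
python3 st.py
```

```text
10.1667 [ 531.2 -341.3  164.6] q [ -4.  33.  44. 101. -27.  57.  52.] R [[-0.027, 1.0, -0.0], [1.0, 0.027, 0.001], [0.001, -0.0, -1.0]] 43.7 0.0 F [0.  0.1 0.4]
```

{"op": "arm_command", "data": {
  "series": "0 -0.0017 -0.025 0 0 0 0; 0 -0.0017 -0.0583 0 0 0 0; 0 -0.0017 -0.0917 0 0 0 0; 0 -0.0017 -0.1167 0 0 0 0; 0 -0.0017 -0.1317 0 0 0 0; 0 -0.0017 -0.1317 0 0 0 0; 0 -0.0017 -0.1317 0 0 0 1; 0 -0.0017 -0.1317 0 0 0 1; 0 -0.0017 -0.1317 0 0 0 1; 0 -0.0017 -0.1317 0 0 0 1"
}}

```text
time: 11.0
ee_pos: [531.9, -343.8, 86.5]
eef_rot: [[-0.026, 1.0, 0.001], [1.0, 0.026, -0.001], [-0.001, 0.001, -1.0]]
force: [1.0, -0.1, -0.3]
gripper_width: 20.6
gripper_force: 0.0
```

{"op": "arm_command", "data": {
  "series": "0 0 0 0 0 0 1; 0 0 0 0 0 0 1; 0 0 0 0 0 0 1; 0 0 0 0 0 0 1"
}}

```text
time: 11.33
ee_pos: [531.9, -343.7, 86.3]
eef_rot: [[-0.026, 1.0, 0.001], [1.0, 0.026, -0.0], [-0.0, 0.001, -1.0]]
force: [-0.1, 1.1, 5.7]
gripper_width: 17.5
gripper_force: 20.0
```

In the tool's units: 118 mm / 600 = 0.1967, 115 mm / 600 = 0.1917.

{"op": "arm_command", "data": {
  "series": "0 0 0.0133 0 0 0 1; 0 0 0.0267 0 0 0 1; 0 0 0.0433 0 0 0 1; 0 0 0.0667 0 0 0 1; 0 0 0.1 0 0 0 1; 0 0 0.1333 0 0 0 1; 0 0 0.1667 0 0 0 1; 0 0 0.1917 0 0 0 1; 0 0 0.1967 0 0 0 1; 0 0 0.1967 0 0 0 1"
}}

```text
time: 12.17
ee_pos: [531.8, -343.9, 205.3]
eef_rot: [[-0.026, 1.0, 0.003], [1.0, 0.026, -0.001], [-0.001, 0.003, -1.0]]
force: [1.1, -0.4, -0.6]
gripper_width: 17.7
gripper_force: 20.0
```

```bash
python3 st.py
```

```text
12.2167 [ 531.3 -343.3  203.9] q [ -5.  30.  46.  99. -25.  61.  50.] R [[-0.026, 1.0, 0.001], [1.0, 0.026, 0.0], [0.0, 0.001, -1.0]] 17.9 20.0 F [ 0.3 -0.1 -0.1]
```

In the tool's units: -100 mm / 600 = -0.1667, -95 mm / 600 = -0.1583.

{"op": "arm_command", "data": {
  "series": "-0.0083 0.005 0 0 0 0 1; -0.025 0.0133 0 0 0 0 1; -0.05 0.0267 0 0 0 0 1; -0.08 0.045 0 0 0 0 1; -0.1133 0.0633 0 0 0 0 1; -0.14 0.0783 0 0 0 0 1; -0.1583 0.0867 0 0 0 0 1; -0.1667 0.0917 0 0 0 0 1; -0.1667 0.0917 0 0 0 0 1; -0.1667 0.0917 0 0 0 0 1"
}}

```text
time: 13.05
ee_pos: [431.5, -288.2, 203.3]
eef_rot: [[-0.027, 1.0, -0.0], [1.0, 0.027, 0.0], [0.0, -0.0, -1.0]]
force: [0.2, -0.6, -2.0]
gripper_width: 18.0
gripper_force: 20.0
```

In the tool's units: -60 mm / 600 = -0.1, -58 mm / 600 = -0.0967.

{"op": "arm_command", "data": {
  "series": "0 0 -0.0167 0 0 0 1; 0 0 -0.0417 0 0 0 1; 0 0 -0.0667 0 0 0 1; 0 0 -0.0833 0 0 0 1; 0 0 -0.0967 0 0 0 1; 0 0 -0.1 0 0 0 1; 0 0 -0.1 0 0 0 1; 0 0 -0.1 0 0 0 1"
}}

```text
time: 13.72
ee_pos: [431.5, -288.8, 143.8]
eef_rot: [[-0.026, 1.0, 0.0], [1.0, 0.026, -0.0], [-0.0, 0.0, -1.0]]
force: [-0.1, -0.4, -0.1]
gripper_width: 17.8
gripper_force: 20.0
```

```bash
python3 st.py
```

```text
13.7667 [ 431.7 -288.8  144. ] q [-10.  24.  47. 117. -23.  49.  51.] R [[-0.026, 1.0, 0.001], [1.0, 0.026, -0.0], [-0.0, 0.001, -1.0]] 17.3 20.0 F [-0.7  0.2 -0.6]
```

In the tool's units: -57 mm / 600 = -0.095, -56 mm / 600 = -0.0933.

{"op": "arm_command", "data": {
  "series": "0 0.0008 -0.01 0 0 0 1; 0 0.0008 -0.02 0 0 0 1; 0 0.0008 -0.03 0 0 0 1; 0 0.0008 -0.04 0 0 0 1; 0 0.0008 -0.0517 0 0 0 1; 0 0.0008 -0.0633 0 0 0 1; 0 0.0008 -0.075 0 0 0 1; 0 0.0008 -0.0867 0 0 0 1; 0 0.0008 -0.0933 0 0 0 1; 0 0.0008 -0.095 0 0 0 1"
}}

```text
time: 14.6
ee_pos: [431.3, -288.3, 86.2]
eef_rot: [[-0.026, 1.0, -0.0], [1.0, 0.026, -0.0], [-0.0, -0.0, -1.0]]
force: [-0.6, 0.8, 9.3]
gripper_width: 18.1
gripper_force: 20.0
```

```bash
python3 st.py
```

```text
14.65 [ 431.3 -288.3   86.3] q [ -6.  29.  42. 119. -29.  42.  56.] R [[-0.026, 1.0, -0.0], [1.0, 0.026, -0.0], [-0.0, -0.0, -1.0]] 17.5 20.0 F [ 0.2 -0.2 -2.1]
```

Seated at the expected height (86.3). Release, rise, and go over P3 (465.5,-344.3).

In the tool's units: 80 mm / 600 = 0.1333, 65 mm / 600 = 0.1083.

{"op": "arm_command", "data": {
  "series": "0 0 0 0 0 0 0.5; 0 0 0 0 0 0 0.3; 0 0 0 0 0 0 0; 0 0 0 0 0 0 0; 0 0 0 0 0 0 0; 0 0 0.025 0 0 0 0; 0 0 0.0667 0 0 0 0; 0 0 0.1083 0 0 0 0; 0 0 0.1333 0 0 0 0; 0 0 0.1333 0 0 0 0"
}}

```text
time: 15.48
ee_pos: [432.9, -289.1, 169.4]
eef_rot: [[-0.026, 1.0, 0.005], [1.0, 0.026, -0.002], [-0.002, 0.005, -1.0]]
force: [1.2, -0.6, 0.0]
gripper_width: 44.0
gripper_force: 0.0
```

In the tool's units: -56 mm / 600 = -0.0933, -54 mm / 600 = -0.09.

{"op": "arm_command", "data": {
  "series": "0.0083 -0.015 0 0 0 0 -0.1; 0.02 -0.0333 0 0 0 0 -0.2; 0.0333 -0.0567 0 0 0 0 -0.3; 0.045 -0.0767 0 0 0 0 -0.4; 0.055 -0.09 0 0 0 0 -0.4; 0.0567 -0.0933 -0.0167 0 0 0 -0.4; 0.0567 -0.0933 -0.0417 0 0 0 -0.4; 0.0567 -0.0933 -0.0583 0 0 0 -0.4; 0.0567 -0.0933 -0.0667 0 0 0 -0.4; 0.0567 -0.0933 -0.0667 0 0 0 -0.4"
}}

```text
time: 16.32
ee_pos: [464.2, -342.9, 124.7]
eef_rot: [[-0.026, 1.0, -0.003], [1.0, 0.026, 0.002], [0.002, -0.003, -1.0]]
force: [0.1, 0.0, -0.3]
gripper_width: 61.5
gripper_force: 0.0
```

```bash
python3 st.py
```

```text
16.3667 [ 464.7 -343.4  125.7] q [ -2.  31.  44. 110. -27.  50.  57.] R [[-0.026, 1.0, -0.002], [1.0, 0.026, 0.001], [0.001, -0.002, -1.0]] 61.5 0.0 F [-0.3 -0.3  0.2]
```

In the tool's units: -53 mm / 600 = -0.0883, -49 mm / 600 = -0.0817.

{"op": "arm_command", "data": {
  "series": "0 0 -0.02 0 0 0 -0.4; 0 0 -0.0433 0 0 0 -0.4; 0 0 -0.0667 0 0 0 -0.4; 0 0 -0.0817 0 0 0 -0.4; 0 0 -0.0883 0 0 0 -0.4; 0 0 -0.0883 0 0 0 -0.4; 0 0 -0.0883 0 0 0 0.2; 0 0 -0.0883 0 0 0 1; 0 0 -0.0883 0 0 0 1; 0 0 -0.0883 0 0 0 1",
  "grip_force": 30
}}

```text
time: 17.2
ee_pos: [465.7, -344.1, 74.1]
eef_rot: [[-0.026, 1.0, 0.001], [1.0, 0.026, -0.0], [-0.0, 0.001, -1.0]]
force: [-0.1, -0.0, 0.9]
gripper_width: 38.5
gripper_force: 0.0
```

{"op": "arm_command", "data": {
  "series": "0 0 0 0 0 0 1; 0 0 0 0 0 0 1; 0 0 0 0 0 0 1; 0 0 0 0 0 0 1"
}}

```text
time: 17.53
ee_pos: [465.7, -344.1, 74.0]
eef_rot: [[-0.026, 1.0, 0.001], [1.0, 0.026, -0.0], [-0.0, 0.001, -1.0]]
force: [0.5, 0.5, 4.6]
gripper_width: 35.5
gripper_force: 30.0
```

In the tool's units: 118 mm / 600 = 0.1967, 115 mm / 600 = 0.1917.

{"op": "arm_command", "data": {
  "series": "0 0 0.0133 0 0 0 1; 0 0 0.0267 0 0 0 1; 0 0 0.0433 0 0 0 1; 0 0 0.0667 0 0 0 1; 0 0 0.1 0 0 0 1; 0 0 0.1333 0 0 0 1; 0 0 0.1667 0 0 0 1; 0 0 0.1917 0 0 0 1; 0 0 0.1967 0 0 0 1; 0 0 0.1967 0 0 0 1"
}}

```text
time: 18.37
ee_pos: [465.8, -344.3, 193.1]
eef_rot: [[-0.026, 1.0, 0.003], [1.0, 0.026, -0.001], [-0.001, 0.003, -1.0]]
force: [-0.1, 1.1, -1.1]
gripper_width: 35.6
gripper_force: 30.0
```

```bash
python3 st.py
```

```text
18.4167 [ 465.4 -343.8  191.9] q [ -5.  26.  48. 107. -23.  57.  53.] R [[-0.026, 1.0, 0.001], [1.0, 0.026, 0.0], [0.0, 0.001, -1.0]] 35.7 30.0 F [-0.4 -0.5 -1.1]
```

{"op": "arm_command", "data": {
  "series": "0.0067 0 0 0 0 0 1; 0.02 0 0 0 0 0 1; 0.04 0 0 0 0 0 1; 0.0633 0.0017 0 0 0 0 1; 0.0867 0.0017 0 0 0 0 1; 0.1017 0.0017 0 0 0 0 1; 0.11 0.0017 0 0 0 0 1; 0.11 0.0017 -0.0167 0 0 0 1; 0.11 0.0017 -0.0367 0 0 0 1; 0.11 0.0017 -0.0567 0 0 0 1"
}}

```text
time: 19.25
ee_pos: [530.3, -343.0, 156.0]
eef_rot: [[-0.025, 1.0, -0.001], [1.0, 0.025, 0.0], [0.0, -0.001, -1.0]]
force: [-0.6, 0.2, -1.2]
gripper_width: 35.7
gripper_force: 30.0
```

In the tool's units: -26 mm / 600 = -0.0433, -24 mm / 600 = -0.04.

{"op": "arm_command", "data": {
  "series": "0 0 -0.0167 0 0 0 1; 0 0 -0.03 0 0 0 1; 0 0 -0.04 0 0 0 1; 0 0 -0.0433 0 0 0 1; 0 0 -0.0433 0 0 0 1; 0 0 -0.0433 0 0 0 1"
}}

```text
time: 19.75
ee_pos: [531.4, -343.2, 131.8]
eef_rot: [[-0.026, 1.0, 0.0], [1.0, 0.026, -0.0], [-0.0, 0.0, -1.0]]
force: [0.7, -0.2, -0.9]
gripper_width: 35.5
gripper_force: 30.0
```

```bash
python3 st.py
```

```text
19.8 [ 531.6 -343.2  132.1] q [ -3.  35.  43. 102. -29.  54.  54.] R [[-0.026, 1.0, 0.001], [1.0, 0.026, -0.0], [-0.0, 0.001, -1.0]] 35.8 30.0 F [ 0.5 -0.1 -1. ]
```

Bottom at about 79. Lower 57.5 mm to the seat.

In the tool's units: -57.5 mm / 600 = -0.0958, -56 mm / 600 = -0.0933.

{"op": "arm_command", "data": {
  "series": "0 0.0008 -0.01 0 0 0 1; 0 0.0008 -0.02 0 0 0 1; 0 0.0008 -0.03 0 0 0 1; 0 0.0008 -0.04 0 0 0 1; 0 0.0008 -0.0517 0 0 0 1; 0 0.0008 -0.0633 0 0 0 1; 0 0.0008 -0.075 0 0 0 1; 0 0.0008 -0.0867 0 0 0 1; 0 0.0008 -0.0933 0 0 0 1; 0 0.0008 -0.0958 0 0 0 1"
}}

```text
time: 20.63
ee_pos: [531.3, -342.2, 74.0]
eef_rot: [[-0.026, 1.0, -0.0], [1.0, 0.026, 0.001], [0.001, -0.0, -1.0]]
force: [-3.1, 4.5, 15.3]
gripper_width: 35.5
gripper_force: 30.0
```

```bash
python3 st.py
```

```text
20.6833 [ 531.3 -342.3   74.1] q [ -0.  39.  39. 104. -32.  49.  56.] R [[-0.026, 1.0, -0.0], [1.0, 0.026, 0.001], [0.001, -0.0, -1.0]] 35.5 30.0 F [-0.8  1.2  0.5]
```

In the tool's units: 90 mm / 600 = 0.15, 85 mm / 600 = 0.1417.

{"op": "arm_command", "data": {
  "series": "0 0 0 0 0 0 0; 0 0 0 0 0 0 -0.2; 0 0 0 0 0 0 -0.4; 0 0 0 0 0 0 -0.4; 0 0 0 0 0 0 -0.4; 0 0 0.025 0 0 0 -0.4; 0 0 0.0667 0 0 0 -0.4; 0 0 0.1083 0 0 0 -0.4; 0 0 0.1417 0 0 0 -0.2; 0 0 0.15 0 0 0 0"
}}

```text
time: 21.52
ee_pos: [532.7, -344.1, 168.6]
eef_rot: [[-0.025, 1.0, 0.005], [1.0, 0.025, -0.003], [-0.003, 0.005, -1.0]]
force: [0.4, -1.1, 0.2]
gripper_width: 51.6
gripper_force: 0.0
```

In the tool's units: 302 mm / 600 = 0.5033, 295 mm / 600 = 0.4917.

{"op": "arm_command", "data": {
  "series": "-0.01 0.0333 0 0 0 0 0; -0.0267 0.0917 0 0 0 0 0; -0.0467 0.1583 0 0 0 0 0; -0.0667 0.225 0 0 0 0 0; -0.0867 0.2917 0 0 0 0 0; -0.1033 0.3533 0 0 0 0 0; -0.1167 0.4083 0 0 0 0 0; -0.1283 0.4583 0 0 0 0 0; -0.1333 0.4917 0 0 0 0 0; -0.135 0.5033 0 0 0 0 0"
}}

```text
time: 22.35
ee_pos: [449.4, -37.1, 163.9]
eef_rot: [[-0.031, 1.0, -0.001], [1.0, 0.031, 0.002], [0.002, -0.001, -1.0]]
force: [-0.5, 0.0, 0.2]
gripper_width: 43.5
gripper_force: 0.0
```

In the tool's units: -30 mm / 600 = -0.05, -20 mm / 600 = -0.0333.

{"op": "arm_command", "data": {
  "series": "0 0 0 0 0 0 0; 0 0 -0.0167 0 0 0 0; 0 0 -0.0333 0 0 0 0; 0 0 -0.05 0 0 0 0; 0 0 -0.05 0 0 0 0; 0 0 -0.05 0 0 0 0"
}}

```text
time: 22.85
ee_pos: [449.6, -41.8, 133.1]
eef_rot: [[-0.024, 1.0, -0.002], [1.0, 0.024, -0.001], [-0.001, -0.002, -1.0]]
force: [0.7, -0.0, 0.5]
gripper_width: 43.8
gripper_force: 0.0
```

```bash
python3 st.py; python3 - <<'E'
from h import *
c=camera("top"); s=camera("scene")
a=cv2.resize(c["frame"][170:256,300:400],None,fx=4,fy=4); b=cv2.resize(s["frame"][170:256,230:350],None,fx=3.3,fy=4)
save("chk",np.hstack([a,b]))
E
```

```text
22.9 [450.  -41.6 133.6] q [-43.  18.  49. 126. -19.  44.  20.] R [[-0.024, 1.0, -0.001], [1.0, 0.024, -0.001], [-0.001, -0.001, -1.0]] 44.2 0.0 F [-0.  -0.6  0.6]
```

View pics/chk.png

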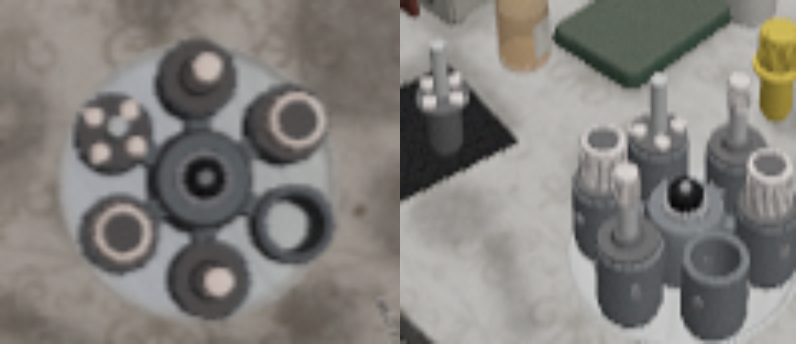

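Slim (208,66)/(216,282) and wide (296,117)/(120,232) are now opposite and seated. P3's cup at (290,222) is empty. Last, pick the four-carrier off the mat.

In the tool's units: -69 mm / 600 = -0.115, -66 mm / 600 = -0.11.

{"op": "arm_command", "data": {
  "series": "0 0.0008 -0.025 0 0 0 0; 0 0.0008 -0.05 0 0 0 0; 0 0.0008 -0.075 0 0 0 0; 0 0.0008 -0.0967 0 0 0 0; 0 0.0008 -0.11 0 0 0 0; 0 0.0008 -0.115 0 0 0 0; 0 0.0008 -0.115 0 0 0 0; 0 0.0008 -0.115 0 0 0 0.5; 0 0.0008 -0.115 0 0 0 1; 0 0.0008 -0.115 0 0 0 1",
  "grip_force": 20
}}

```text
time: 23.83
ee_pos: [450.8, -39.8, 65.6]
eef_rot: [[-0.026, 1.0, 0.001], [1.0, 0.026, 0.0], [0.0, 0.001, -1.0]]
force: [-0.0, 0.5, 0.5]
gripper_width: 27.0
gripper_force: 0.0
```

{"op": "arm_command", "data": {
  "series": "0 0 0 0 0 0 1; 0 0 0 0 0 0 1; 0 0 0 0 0 0 1; 0 0 0 0 0 0 1; 0 0 0 0 0 0 1; 0 0 0 0 0 0 1"
}}

```text
time: 24.33
ee_pos: [450.6, -39.9, 65.3]
eef_rot: [[-0.026, 1.0, 0.0], [1.0, 0.026, 0.0], [0.0, 0.0, -1.0]]
force: [0.1, 0.3, 6.1]
gripper_width: 13.7
gripper_force: 20.0
```

In the tool's units: 138 mm / 600 = 0.23, 130 mm / 600 = 0.2167.

{"op": "arm_command", "data": {
  "series": "0 0 0.0133 0 0 0 1; 0 0 0.03 0 0 0 1; 0 0 0.0533 0 0 0 1; 0 0 0.0833 0 0 0 1; 0 0 0.12 0 0 0 1; 0 0 0.1583 0 0 0 1; 0 0 0.1917 0 0 0 1; 0 0 0.2167 0 0 0 1; 0 0 0.23 0 0 0 1; 0 0 0.23 0 0 0 1"
}}

```text
time: 25.17
ee_pos: [451.2, -39.9, 204.7]
eef_rot: [[-0.026, 1.0, 0.003], [1.0, 0.026, 0.002], [0.002, 0.003, -1.0]]
force: [0.5, -0.3, -1.2]
gripper_width: 13.7
gripper_force: 20.0
```

```bash
python3 st.py
```

```text
25.2167 [450.6 -39.6 203.6] q [-51.  10.  55. 122. -10.  53.  11.] R [[-0.026, 1.0, 0.001], [1.0, 0.026, 0.001], [0.001, 0.002, -1.0]] 13.4 20.0 F [-0.7 -0.1 -1.6]
```

In the tool's units: -296 mm / 600 = -0.4933, -278 mm / 600 = -0.4633.

{"op": "arm_command", "data": {
  "series": "0 -0.02 0 0 0 0 1; 0 -0.0567 0 0 0 0 1; 0.0033 -0.11 0 0 0 0 1; 0.0067 -0.1717 0 0 0 0 1; 0.01 -0.2383 0 0 0 0 1; 0.0133 -0.305 0 0 0 0 1; 0.0167 -0.3667 0 0 0 0 1; 0.02 -0.42 0 0 0 0 1; 0.0233 -0.4633 0 0 0 0 1; 0.025 -0.4933 0 0 0 0 1"
}}

```text
time: 26.05
ee_pos: [463.9, -338.8, 201.5]
eef_rot: [[-0.023, 1.0, -0.003], [1.0, 0.023, -0.001], [-0.001, -0.003, -1.0]]
force: [-0.0, 0.3, 0.5]
gripper_width: 13.8
gripper_force: 20.0
```

In the tool's units: -60 mm / 600 = -0.1, -52 mm / 600 = -0.0867.

{"op": "arm_command", "data": {
  "series": "0 -0.01 0 0 0 0 1; 0 -0.0133 0 0 0 0 1; 0 -0.0133 -0.0167 0 0 0 1; 0 -0.0133 -0.0417 0 0 0 1; 0 -0.0133 -0.0667 0 0 0 1; 0 -0.0133 -0.0867 0 0 0 1; 0 -0.0133 -0.1 0 0 0 1; 0 -0.0133 -0.1 0 0 0 1; 0 -0.0133 -0.1 0 0 0 1"
}}

```text
time: 26.8
ee_pos: [465.3, -343.3, 142.7]
eef_rot: [[-0.027, 1.0, -0.001], [1.0, 0.027, 0.0], [0.001, -0.001, -1.0]]
force: [-0.7, 0.2, 0.0]
gripper_width: 13.6
gripper_force: 20.0
```

```bash
python3 st.py
```

```text
26.85 [ 465.6 -343.8  143.3] q [ -5.  30.  48. 109. -28.  53.  58.] R [[-0.026, 1.0, 0.0], [1.0, 0.026, -0.0], [-0.0, 0.0, -1.0]] 13.2 20.0 F [-0.3 -0.9 -0.7]
```

In the tool's units: -60 mm / 600 = -0.1, -58 mm / 600 = -0.0967.

{"op": "arm_command", "data": {
  "series": "0 0 -0.01 0 0 0 1; 0 0 -0.02 0 0 0 1; 0 0 -0.03 0 0 0 1; 0 0 -0.0417 0 0 0 1; 0 0 -0.0533 0 0 0 1; 0 0 -0.065 0 0 0 1; 0 0 -0.0767 0 0 0 1; 0 0 -0.0883 0 0 0 1; 0 0 -0.0967 0 0 0 1; 0 0 -0.1 0 0 0 1"
}}

```text
time: 27.68
ee_pos: [465.3, -343.9, 83.3]
eef_rot: [[-0.026, 1.0, -0.0], [1.0, 0.026, 0.001], [0.001, -0.0, -1.0]]
force: [-6.1, 6.9, 26.7]
gripper_width: 13.5
gripper_force: 20.0
```

```bash
python3 st.py
```

```text
27.7333 [ 465.2 -343.9   83.4] q [ -1.  35.  43. 111. -33.  47.  62.] R [[-0.026, 1.0, 0.0], [1.0, 0.026, 0.001], [0.001, 0.0, -1.0]] 13.5 20.0 F [-1.5  3.1  4.5]
```

Seated at 83.3 as expected. Release and back off.

{"op": "arm_command", "data": {
  "series": "0 0 0 0 0 0 0.6; 0 0 0 0 0 0 0.3; 0 0 0 0 0 0 0; 0 0 0 0 0 0 0; 0 0 0 0 0 0 0; 0 0 0.025 0 0 0 0; 0 0 0.0667 0 0 0 0; 0 0 0.1083 0 0 0 0; 0 0 0.1583 0 0 0 0; 0 0 0.2167 0 0 0 0"
}}

```text
time: 28.57
ee_pos: [464.5, -343.4, 213.3]
eef_rot: [[-0.026, 1.0, -0.002], [1.0, 0.026, 0.001], [0.001, -0.002, -1.0]]
force: [0.8, 0.3, -0.1]
gripper_width: 43.8
gripper_force: 0.0
```

{"op": "arm_command", "data": {
  "series": "0 0.0333 0 0 0 0 0; 0 0.0833 0 0 0 0 0; 0 0.15 0 0 0 0 0; -0.0083 0.2167 0 0 0 0 0; -0.0167 0.2833 0 0 0 0 0; -0.0167 0.35 0 0 0 0 0; -0.0167 0.4083 0 0 0 0 0; -0.0167 0.45 0 0 0 0 0; -0.0167 0.4667 0 0 0 0 0; -0.0167 0.4667 0 0 0 0 0"
}}

```text
time: 29.4
ee_pos: [455.4, -60.9, 212.9]
eef_rot: [[-0.031, 1.0, -0.0], [1.0, 0.031, 0.001], [0.001, -0.0, -1.0]]
force: [0.1, -0.7, -0.5]
gripper_width: 43.7
gripper_force: 0.0
```

```bash
python3 - <<'E'
from h import *
c=camera("top"); s=camera("scene")
a=cv2.resize(c["frame"][170:256,300:400],None,fx=4,fy=4); b=cv2.resize(s["frame"][180:266,270:370],None,fx=4,fy=4)
save("fin",np.hstack([a,b]))
E
```

```text
(no output)
```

View pics/fin.png

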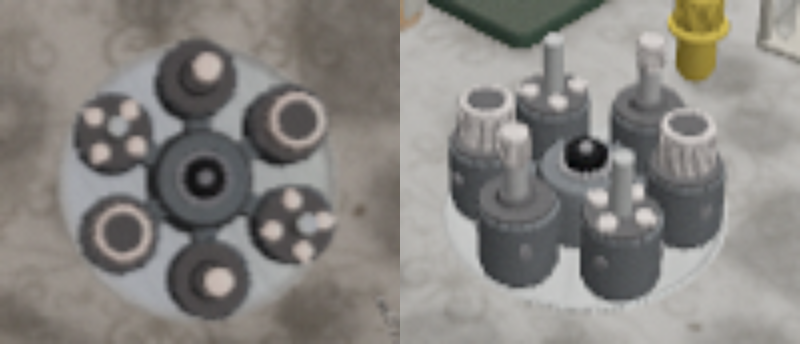

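All six are seated and each twin pair is opposite: slim (208,66)/(216,282), wide (296,117)/(120,232), four (312,220)/(118,127). Handing in.

```bash
python3 -c "
from workcell import *
print(finish_job())"
```

```text
the job is handed in; nothing more can be done
None
```

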